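# Hold a canister lid under leak test

## Robot

A 6-joint arm with a two-finger parallel gripper is mounted at the origin on a cart in front of the work surface, level with it; the furniture and walls round the work are solid. World frame = base frame: x ahead of the robot, y to its left, z up, the work surface at z = 0. Lengths are in m, angles in rad, forces in N, time in s.
With the tool pointing down it reaches from about 0.25 to 0.775 m from the base axis. Payload 4 kg.
Tool frame: the origin (TCP) lies midway between the tips of the shut fingers; the grasp point (between the pads) lies 19 mm behind it; y points along the fingers, x is the direction in which the jaws open and shut, and the axes are right-handed (so a half turn about y gives the same grasp; the last joint's range is limited). The gripper opens to 94 mm and grips with 3 to 60 N. Pads are 16 mm wide; open, the fingers measure 119 mm over their backs; the gripper's body (75 mm by 177 mm) begins 78 mm behind the grasp point.
Start: joints at [-1.42, 0.087, 1.371, -0, 1.684, -0.103], TCP at [0.138, -0.532, 0.206] pointing down, gripper open.
Joint ranges: [-3.1, 3.1], [-0.76, 2.03], [0.27, 2.55], [-1.08, 4.22], [0.17, 2.65], [-2.57, 2.57]. Speed limits (rad/s): [2.79, 2.79, 3.14, 3.14, 3.14, 3.14].

## Interface

Orientations are given as [roll, pitch, yaw] about the fixed x, y, z axes, in that order (R = Rz(yaw) Ry(pitch) Rx(roll)).
In Python, from bench import robot gives the robot as it stands.
- The arm moves only by the shell command python3 -m creep 'ROWS'. ROWS is JSON, a list of rows, each a list of 7 numbers: the shift along the tool's x, y, z in mm, then the turn, a rotation vector about the tool's x, y, z in degrees, then the closure in counts, from 0 (fully open) to 255 (shut). A call has 1 to 5 rows; each row is the pose to reach, as a shift and turn from the pose commanded when the call began, along the tool's axes at that moment; what a row does not reach only later rows make up. A row lasts 1/8 s, in which the tool goes at most 62.5 mm and 10.7 degrees, less where a joint would pass 70% of its speed; a pose out of reach is approached as far as the arm can. A call with a gripper value outside its range is refused whole. The fingers move at their own pace and stop on an object; the grip force is fixed at half the most. Time passes only in rows, so rows that repeat a pose let the fingers close. It gives the time, the measured TCP pose, the force and the opening at its end, in the units of the state.
- robot.get_obs(): the state, without advancing time (a new reading comes with each control period).
- robot.snapshot(name): name is "scene" or "top" or "wrist"; returns a dict with "color" (384x512x3 uint8, blue, green, red), "fx", "fy", "cx", "cy" (pixels), "k1" (the pictures are not rectified: a ray, as slopes to the right and down, at radius r is drawn at 1 + k1 r^2 times it, then the intrinsics apply), "world_from_camera" (4x4, takes a point from camera to world coordinates); the wrist camera has in their place "mount" (4x4, takes a point from camera to tool coordinates, whose origin is the TCP and whose axes are the tool frame's). Camera axes: x right, y down, z forward; pixel columns grow to the right and rows downward; lengths in m; the calibration is good to about 2 mm. A picture is of the moment at which its call begins: read the wrist's pose just before it. There is no depth.
- robot.close_job(): hands the job in, once; it reports no verdict.
Trained networks look in the newest picture that a camera, given by its name, has taken for a name from the list of things; names that differ only in an ending like _2 or _b are one class to them, and where a whole thing is asked for, a point or a joint stands for the part that bears it (a point fixed in the world has none). Each returns a list of dicts, best first, with "p" (0 to 1); they miss things now and then, are a little off and sometimes report something else, mostly with a low value. They report only what shows in the picture. A call takes as long as a camera call.
- robot.spot_in(name, camera): "point" ([x, y, z] in m, in world coordinates, good to about 4 mm: the middle of the surface that is visible of it).
- robot.landmark_of(name, camera): "point" ([x, y, z] in m, in world coordinates, good to about 4 mm: a listed point, or the origin of a listed thing).
The state is a dict: "time": time; "joint_positions": joint angles; "qvel": joint speeds; "joint_torque": joint torques, N m; "tool_pos": TCP position; "ee_rot": TCP orientation; "wrist_force": force on the tool from outside, world axes, zero at the start; "wrist_torque": the same for the moment, N m; "width": finger opening in m.
Only numpy, scipy, OpenCV 4.12 (cv2) and the standard library are available. Lean on these libraries where they do the work, as an engineer would, in place of code of your own. Each camera call takes 0.05 s, during which the arm holds its last target.

## Task

Take the canister lid by its knob from the little wooden drying stand and seat it flat, rim down, in the round pocket of the leak tester, and let go of it. Then pull the tester's spring-return pump handle straight out until its pointer stands between the two fins of the mark on the rail, and keep it there: finish while still gripping the handle, because it springs back when let go. Leave the mark and the tin, cup and jar standing about as they are.

Things in the scene. Friction and masses are not known exactly. Their poses are not given: they have to be found in the camera images.
- lid: Loose steel canister lid, an inverted cup 68 mm across, 14 mm high, hollow below, 90 g, with a black knob 25 mm across on its middle (knob top 41.5 mm above the rim; 20 mm neck below 19 mm). Origin: centre of the rim plane (open underside); +z from the rim through the knob. It starts leaning on the drying stand, z tilted 30 degrees from vertical, knob up and roughly towards the robot.
- rest: Fixed wooden drying stand: an 84 x 84 mm board, 6 mm thick, that leans back 30 degrees (low edge at its own -x, towards the robot; high edge 50 mm up). Two pegs, standing 11 mm off the board, keep the lid from sliding down. Origin: on the worktop under the middle of the board; z up.
- stand: Fixed leak tester: base plate 112 x 235 mm, 10 mm thick; on it, along its own -y, a white pocket block 90 x 90 mm (top 38 mm above the worktop), a lying pump barrel (to y = -85 mm, 49 mm high) and the handle, which pulls out to -y. A low rail runs along the -x side (robot side) at x = -48 mm; a flat dial lies by the barrel. Origin: on the worktop under the pocket's centre; z up.
- pocket (a point): Centre of the black rubber floor of the round pocket in the white block: 72 mm in diameter with a 3 mm chamfer at its mouth, 10 mm deep, floor 28 mm above the worktop. A seated lid has its origin here and stands 4 mm (without knob) above the block.
- pump_slide: Spring-return slide: rod, black upright handle plate, pointer. Axes as stand. Slides only to the tester's -y (out), 0 to 52 mm, against a spring: 4 N to start, 1.5 N more per 10 mm. Plate 44 mm wide (x), 14 mm thick (y), top 91 mm above the worktop: pinch it from above across y; at rest 35 mm are free between plate and barrel. Origin: at worktop height under the plate's middle.
- grip (a point): Point to grip on the handle plate: on its middle, 72 mm above the worktop, 19 mm below the plate's top. Moves with the handle; axes parallel to stand's.
- pointer (a point): Point of the steel pointer, a thin level arm (2.5 mm thick, 43 mm above the worktop) that juts from the handle plate towards the tester's -x, over the rail. It is level with the handle plate in y.
- mark (a point): The mark: middle of the gap between two upright steel fins (12 mm apart, 3 mm thick, 16 mm wide, tops 38.5 mm above the worktop) of a small stiff rider on the rail, 22 to 44 mm out from the pointer's rest place; given at the pointer's height. The pointer passes over the fins. Axes as stand: pull until the pointer's y in this frame is 0.
- fish_tin: Bystander: low food tin, 86 mm across, 40 mm high. Origin at the centre of its underside.
- yoghurt_cup: Bystander: yoghurt cup, 72 mm across, 71 mm high. Origin at the centre of its underside.
- spice_jar: Bystander: spice jar, 45 mm across, 106 mm high. Origin at the centre of its underside.

How it is judged:
On the way, in this order (a step that is already met when the one before it is completed fails the run):
1. the lid sits flat in the pocket, rim down, and is let go (horizontal distance between lid and pocket below 0.004 m and z of lid in the frame of pocket between -0.003 and 0.0025 m and angle between lid's own z axis and vertical below 0.06 rad and contact force between the fingers and lid below 0.3 N), for 0.3 s.
2. the handle is gripped and its pointer stands between the fins of the mark (y of pointer in the frame of mark between -0.005 and 0.005 m and contact force between the fingers and pump_slide above 3 N), for 1 s.
At the end, for the whole second after the job is handed in: Lid rim down on the pocket floor (4 mm sideways, 2.5 mm in height, tilt under 0.06 rad), untouched by the fingers; pointer within 5 mm of the middle of the mark along the pull, held by the fingers (over 3 N on the handle); mark moved under 5 mm (all of step 1 and all of step 2 and distance of mark from where it was at the start of the episode below 0.005 m); the arm keeps its last pose, push and grip.
It fails at once if the fish tin is shoved more than 30 mm or tipped over (distance of fish_tin from where it was at the start of the episode above 0.03 m or angle between fish_tin's own z axis and vertical above 0.5 rad).
It fails at once if the yoghurt cup is shoved more than 30 mm or tipped over (distance of yoghurt_cup from where it was at the start of the episode above 0.03 m or angle between yoghurt_cup's own z axis and vertical above 0.5 rad).
It fails at once if the spice jar is shoved more than 30 mm or tipped over (distance of spice_jar from where it was at the start of the episode above 0.03 m or angle between spice_jar's own z axis and vertical above 0.5 rad).
It also fails if it takes over 53 s, if anything falls off the work surface, if the arm or the gripper's body presses on something with over 40 N, if the wrist force passes 120 N, or if a joint passes its speed limit or range.

## Working session

There is one attempt and no reset: what is moved stays moved. The work goes in short steps, Python scripts to look and compute and a shell command to move; the robot and the scene stay as the last step left them, time stands still between calls to the robot, and variables do not carry over. Pictures are saved under pics/ and viewed, and the job is handed in when it is done.

```bash
ls; mkdir -p pics; cat > h.py <<'E'
import numpy as np, cv2
from bench import robot
from scipy.spatial.transform import Rotation as R
def snap(cam,name):
    o=robot.get_obs(); s=robot.snapshot(cam); cv2.imwrite(f'pics/{name}.png',s['color']); return o,s
def cam_pose(o,s):
    if 'world_from_camera' in s: return np.array(s['world_from_camera'])
    T=np.eye(4);T[:3,:3]=R.from_euler('xyz',o['ee_rot']).as_matrix();T[:3,3]=o['tool_pos'];return T@np.array(s['mount'])
def proj(p,o,s):
    T=np.linalg.inv(cam_pose(o,s));q=T[:3,:3]@np.array(p)+T[:3,3];a=q[:2]/q[2];a=a*(1+s['k1']*(a@a));return [s['fx']*a[0]+s['cx'],s['fy']*a[1]+s['cy']]
def ray(u,v,o,s):
    a=np.array([(u-s['cx'])/s['fx'],(v-s['cy'])/s['fy']]);b=a.copy()
    for _ in range(20): b=a/(1+s['k1']*(b@b))
    T=cam_pose(o,s);d=T[:3,:3]@np.array([b[0],b[1],1]);return T[:3,3],d/np.linalg.norm(d)
def onz(u,v,z,o,s):
    c,d=ray(u,v,o,s);return c+d*(z-c[2])/d[2]
E
python3 - <<'E'
from h import *
np.set_printoptions(precision=4,suppress=True)
for c in ['scene','top','wrist']:
    o,s=snap(c,c+'0')
    if c=='wrist': print(np.array(s['mount']),s['fx'],s['k1'])
    for n in ['lid','rest','stand','pocket','pump_slide','grip','pointer','mark','fish_tin','yoghurt_cup','spice_jar']:
        r=robot.landmark_of(n,c); 
        if r: print(c,n,[(np.round(x['point'],4),round(x['p'],2)) for x in r[:2]], np.round(proj(r[0]['point'],o,s)))
print(robot.get_obs())
E
```

```text
pics
scene lid [(array([0.5334, 0.2084, 0.0246]), 0.74)] [226. 239.]
scene rest [(array([ 0.5293,  0.2054, -0.001 ]), 0.56)] [228. 246.]
scene stand [(array([ 0.525 , -0.0828,  0.0047]), 0.73)] [283. 189.]
scene pocket [(array([ 0.5213, -0.0832,  0.0276]), 0.77), (array([ 0.4942, -0.2067,  0.0007]), 0.37)] [285. 183.]
scene pump_slide [(array([ 0.4939, -0.2061,  0.0023]), 0.64)] [310. 173.]
scene grip [(array([ 0.496 , -0.2042,  0.0745]), 0.74)] [311. 154.]
scene pointer [(array([ 0.4459, -0.1932,  0.0424]), 0.85)] [323. 169.]
scene mark [(array([ 0.4372, -0.2216,  0.0455]), 0.51)] [330. 165.]
scene fish_tin [(array([0.5652, 0.1004, 0.0003]), 0.62)] [239. 219.]
scene yoghurt_cup [(array([ 0.428 ,  0.0937, -0.0017]), 0.8)] [282. 236.]
scene spice_jar [(array([ 0.4333,  0.0941, -0.0024]), 0.25)] [281. 235.]
top lid [(array([0.5319, 0.205 , 0.0259]), 0.9)] [186. 197.]
top rest [(array([0.5282, 0.2134, 0.0005]), 0.86)] [185. 200.]
top stand [(array([ 0.5247, -0.0828, -0.0043]), 0.68), (array([ 0.4291,  0.0967, -0.0013]), 0.54)] [288. 199.]
top pocket [(array([ 0.522 , -0.0782,  0.0248]),
[... 558 characters left out ...]
,  0.0938, -0.0008]), 0.75)] [227. 235.]
[[ 1.      0.0004  0.0009 -0.0001]
 [-0.0008 -0.2645  0.9644 -0.1794]
 [ 0.0006 -0.9644 -0.2645  0.0757]
 [ 0.      0.      0.      1.    ]] 303.25954377544457 -0.03420995727001981
{'time': 1.8, 'joint_positions': array([-1.4201,  0.0872,  1.3707, -0.    ,  1.6836, -0.1031]), 'qvel': array([ 0.0012, -0.0009,  0.0012,  0.0012,  0.0003, -0.0009]), 'joint_torque': array([ -0.0004, -34.0029, -30.2591,   0.0718,   0.0237,  -0.    ]), 'tool_pos': array([ 0.1381, -0.5324,  0.2055]), 'ee_rot': array([-1.5708, -0.0001, -1.317 ]), 'wrist_force': array([-0.2664, -0.48  ,  0.0072]), 'wrist_torque': array([ 0.0005, -0.045 , -0.0215]), 'width': 0.09412633670801286}
```

View pics/scene0.png

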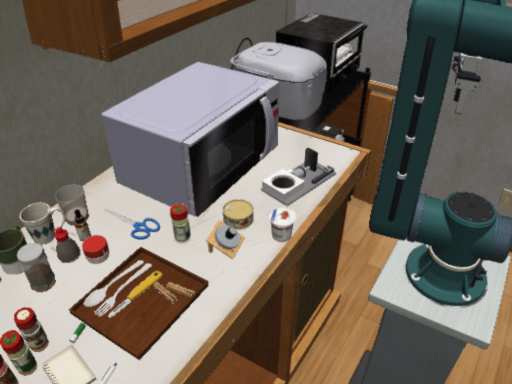

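View pics/top0.png

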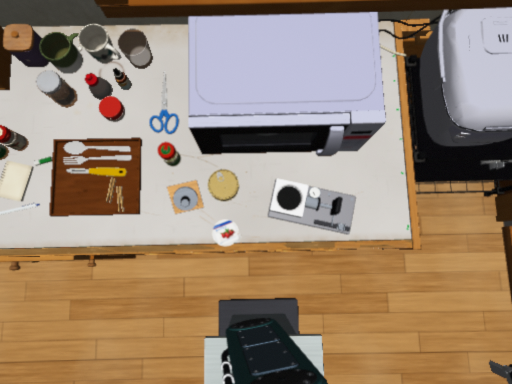

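```bash
cat >> h.py <<'E'
np.set_printoptions(precision=4,suppress=True)
def Rt(o): return R.from_euler('xyz',o['ee_rot'])
def go(p,Rg):
    o=robot.get_obs();r=Rt(o);d=r.inv().apply(np.array(p)-o['tool_pos'])*1000
    print('row',np.round(d,1),np.round((r.inv()*Rg).as_rotvec(degrees=True),1),'t',o['time'])
def down(yaw): return R.from_euler('xyz',[-np.pi/2,0,yaw])
E
python3 - <<'E'
from h import *
go([0.5,0.2,0.23],down(1.45))
o,s=snap('top','a')
print(onz(168,148,.106,o,s),onz(165,161,0.0,o,s))
for u in (200,260,330,380): print(onz(u,150,0.0,o,s),onz(u,125,.25,o,s))
E
```

```text
row [-618.1  -24.6  534.2] [   0.  -158.5   -0. ] t 1.8
[0.6528 0.2399 0.106 ] [0.6444 0.2711 0.    ]
[0.675  0.1689 0.    ] [0.664  0.1363 0.25  ]
[ 0.6707 -0.0068  0.    ] [ 0.6606 -0.0008  0.25  ]
[ 0.6655 -0.2112  0.    ] [ 0.6565 -0.1603  0.25  ]
[ 0.6617 -0.3564  0.    ] [ 0.6533 -0.2736  0.25  ]
```

```bash
python3 -m creep '[[-41,-2,36,0,-10.6,0,0],[-82,-4,71,0,-21.2,0,0],[-123,-6,107,0,-31.8,0,0],[-165,-8,142,0,-42.4,0,0],[-206,-10,178,0,-53,0,0]]'; python3 -c "
from h import *
go([0.5,0.2,0.23],down(1.45))"
```

```text
time: 2.48
tool_pos: [0.2591, -0.2867, 0.2157]
ee_rot: [-1.571, -0.001, -0.386]
wrist_force: [0.2, -0.1, -0.1]
width: 0.094
row [ 39.6 -14.4 541.6] [   0.1 -105.2    0. ] t 2.475
```

```bash
python3 -m creep '[[4,-1,54,0,-10.6,0,0],[8,-2,108,0,-21.2,0,0],[12,-4,162,0,-31.8,0,0],[16,-6,216,0,-42.4,0,0],[20,-7,270,0,-53,0,0]]'; python3 -c "
from h import *
go([0.5,0.2,0.23],down(1.45))"
```

```text
time: 3.1
tool_pos: [0.3809, -0.0447, 0.223]
ee_rot: [-1.572, -0.001, 0.539]
wrist_force: [0.5, -0.2, 0.0]
width: 0.0939
row [227.9  -7.  148.9] [  0.1 -52.2   0. ] t 3.1
```

```bash
python3 -m creep '[[46,-1,30,0,-10.5,0,0],[91,-3,60,0,-21,0,0],[137,-4,90,0,-31.5,0,0],[182,-6,120,0,-42,0,0],[228,-7,149,0,-52.2,0,0]]'; python3 -m creep '[[0,0,0,0,0,0,0],[0,0,0,0,0,0,0]]'; python3 -c "
from h import *
o,s=snap('wrist','w1')
for n in ['lid','rest','spice_jar','fish_tin']:
  for f in (robot.landmark_of,robot.spot_in):
    r=f(n,'wrist')
    print(n,[(np.array(x['point']),round(x['p'],2),np.round(proj(x['point'],o,s))) for x in r[:2]])
c=cv2.resize(s['color'],None,fx=1.5,fy=1.5);cv2.imwrite('pics/w1b.png',c)"
```

```text
time: 3.72
tool_pos: [0.5016, 0.1996, 0.2298]
ee_rot: [-1.572, 0.0, 1.45]
wrist_force: [0.7, -1.0, 0.5]
width: 0.0936
time: 3.98
tool_pos: [0.5007, 0.1974, 0.2292]
ee_rot: [-1.57, 0.001, 1.443]
wrist_force: [0.0, 0.3, 0.6]
width: 0.0938
lid [(array([0.5334, 0.2081, 0.0257]), 0.96, array([265., 193.])), (array([0.4313, 0.0951, 0.0027]), 0.64, array([170., 124.]))]
lid [(array([0.524 , 0.2064, 0.0411]), 0.79, array([264., 189.]))]
rest []
rest [(array([0.5441, 0.2213, 0.0343]), 0.91, array([277., 201.]))]
spice_jar [(array([ 0.6503,  0.2449, -0.0011]), 0.79, array([298., 259.]))]
spice_jar [(array([0.6327, 0.2447, 0.0756]), 0.95, array([305., 277.]))]
fish_tin [(array([ 0.5666,  0.1035, -0.0022]), 0.95, array([195., 218.]))]
fish_tin [(array([0.5527, 0.1094, 0.033 ]), 0.78, array([193., 217.]))]
```

View pics/w1b.png

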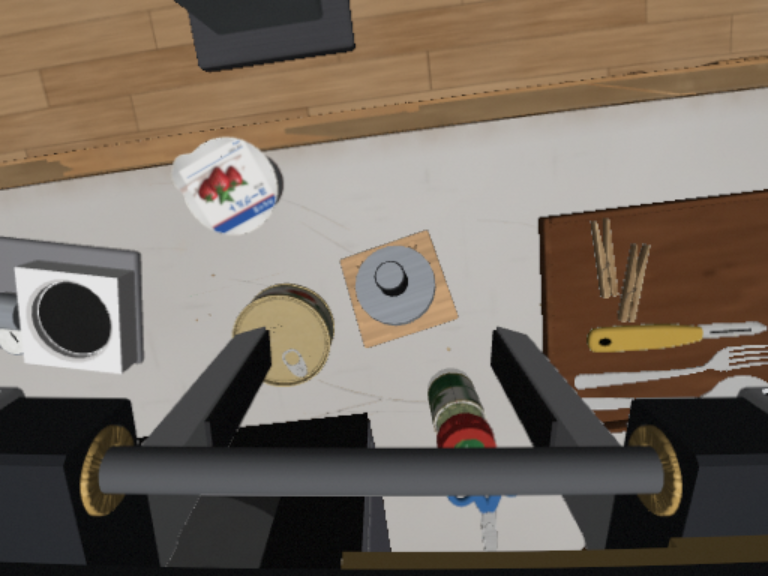

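```bash
cat > m.py <<'E'
from h import *
o=robot.get_obs();s=robot.snapshot('wrist')
c=[onz(u/1.5,v/1.5,z,o,s) for u,v,z in [(340,260,.008),(428,230,.008),(367,348,.05),(457,319,.05)]]
for x in c: print(x)
c=np.array(c);e1=c[1]-c[0];e2=c[3]-c[2];d1=c[2]-c[0];d2=c[3]-c[1]
for e in (e1,e2): print('edge',np.linalg.norm(e),np.degrees(np.arctan2(-e[0],e[1])))
for e in (d1,d2): print('slope',np.linalg.norm(e),np.degrees(np.arctan2(e[1],e[0])))
print('mid',c.mean(0))
yaw=np.arctan2(*( (d1+d2)[[1,0]]))
from scipy.optimize import minimize
# knob top centre pixel
k=np.array([391,274])/1.5
for yw in (yaw,):
  ax=np.array([-.5*np.cos(yw),-.5*np.sin(yw),.866])
  L=np.array([.533,.207,.0255]); print(ax,proj(L+ax*.0415,o,s),k, 'rim c',proj(L,o,s), 'top plate',proj(L+ax*.014,o,s), 'plate pic',396/1.5,285/1.5)
E
python3 m.py
```

```text
[0.5056 0.1594 0.008 ]
[0.4886 0.2408 0.008 ]
[0.5757 0.1757 0.05  ]
[0.5593 0.2539 0.05  ]
edge 0.08316464865534547 11.803068326321782
edge 0.0799420936010932 11.834679039856471
slope 0.08331643083239329 13.078602455775945
slope 0.08327872059199595 10.511588934302313
mid [0.5323 0.2074 0.029 ]
[-0.4894 -0.1022  0.866 ] [np.float64(259.922078212972), np.float64(184.26650063650703)] [260.6667 182.6667] rim c [np.float64(264.46553554051013), np.float64(191.93818560155123)] top plate [np.float64(263.03794716292197), np.float64(189.52758268374316)] plate pic 264.0 190.0
```

```bash
cat > g.py <<'E'
from h import *
import sys
yw=np.radians(11.8);ax=np.array([-.5*np.cos(yw),-.5*np.sin(yw),.866]);L=np.array([.5315,.208,.026])
x=np.array([-np.sin(yw),np.cos(yw),0]);y=-ax;z=np.cross(x,y)
G=R.from_matrix(np.array([x,y,z]).T)
go(L+ax*float(sys.argv[1]),G)
E
python3 g.py .11
```

```text
row [ -3.6 108.4  23. ] [-29.7 -18.7  -5. ] t 4.475
```

```bash
python3 -m creep '[[-1,27,6,-7.4,-4.7,-1.2,80],[-2,54,12,-14.8,-9.4,-2.5,80],[-3,81,17,-22.2,-14,-3.8,80],[-3.6,108,23,-29.7,-18.7,-5,80],[-3.6,108,23,-29.7,-18.7,-5,80]]'; python3 g.py .11;  python3 -c "
from h import *
o,s=snap('wrist','w2')
yw=np.radians(11.8);ax=np.array([-.5*np.cos(yw),-.5*np.sin(yw),.866]);L=np.array([.5315,.208,.026])
for q in (0,.014,.0415): print(proj(L+ax*q,o,s))
for n in ['lid']:
  for f in (robot.landmark_of,robot.spot_in):
    r=f(n,'wrist')
    print(n,[(np.array(x['point']),round(x['p'],2),np.round(proj(x['point'],o,s))) for x in r[:2]])
c=cv2.resize(s['color'],None,fx=1.5,fy=1.5);cv2.imwrite('pics/w2b.png',c)"
```

```text
time: 5.1
tool_pos: [0.4679, 0.1941, 0.109]
ee_rot: [-2.072, 0.002, 1.777]
wrist_force: [-0.4, 0.3, -0.3]
width: 0.0643
row [  0.6  -5.9 -14.8] [-1.3  0.1 -0.1] t 5.1
[np.float64(254.3466751748274), np.float64(206.46526538588137)]
[np.float64(254.35595003378936), np.float64(210.87522481820844)]
[np.float64(254.37695754183937), np.float64(220.88202411677875)]
lid [(array([0.5333, 0.2083, 0.0294]), 0.91, array([254., 210.]))]
lid [(array([0.5203, 0.2047, 0.0389]), 0.77, array([253., 208.]))]
```

View pics/w2b.png

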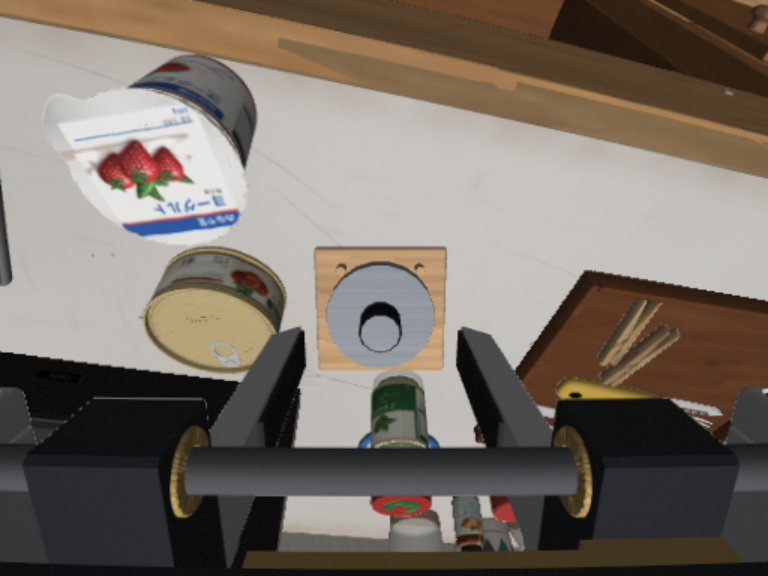

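```bash
python3 -m creep '[[0,0,0,0,0,0,80]]'; python3 g.py .11; python3 g.py .018; python3 -c "
from h import *
o=robot.get_obs();s=robot.snapshot('wrist');print(o['joint_positions'])
yw=np.radians(11.8);ax=np.array([-.5*np.cos(yw),-.5*np.sin(yw),.866]);L=np.array([.5315,.208,.026]);x=np.array([-np.sin(yw),np.cos(yw),0])
b=np.array(proj(L+ax*.014+x*.034,o,s))-proj(L+ax*.014-x*.034,o,s);print(b*1.5)
b=np.array(proj(L+ax*.0415+x*.0125,o,s))-proj(L+ax*.0415-x*.0125,o,s);print(b*1.5)"
```

```text
time: 5.38
tool_pos: [0.4825, 0.1985, 0.1282]
ee_rot: [-2.103, -0.001, 1.777]
wrist_force: [0.6, -0.4, 0.5]
width: 0.0644
row [-0.7  3.4  8. ] [ 0.5 -0.   0.1] t 5.375
row [-0.8 95.4  8.8] [ 0.5 -0.   0.1] t 5.375
[ 0.3195 -0.3277  1.9929 -0.0695  0.9477 -1.4321]
[107.4971   0.0574]
[43.5431  0.0224]
```

```bash
python3 -m creep '[[0,0,0,0,0,0,80],[0,0,0,0,0,0,80]]'; python3 g.py .11; python3 g.py .018; python3 -c "
from h import *
o,s=snap('wrist','w3')
yw=np.radians(11.8);ax=np.array([-.5*np.cos(yw),-.5*np.sin(yw),.866]);L=np.array([.5315,.208,.026])
for q in (0,.014,.0415): print(np.array(proj(L+ax*q,o,s))*1.5)
c=cv2.resize(s['color'],None,fx=1.5,fy=1.5);cv2.imwrite('pics/w3b.png',c)"
```

```text
time: 5.68
tool_pos: [0.4785, 0.1973, 0.1224]
ee_rot: [-2.095, 0.0, 1.778]
wrist_force: [-0.3, -0.5, 0.1]
width: 0.0645
row [-0.4  0.5  1.4] [0.  0.1 0. ] t 5.675
row [-0.4 92.5  1.4] [0.  0.1 0. ] t 5.675
[379.8118 279.6987]
[379.7875 285.3581]
[379.7326 298.1837]
```

View pics/w3b.png

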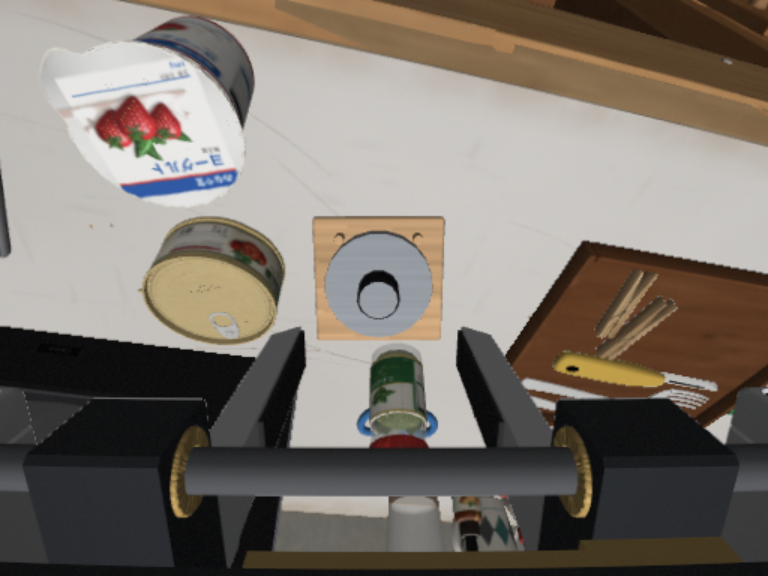

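```bash
python3 -m creep '[[-1,25,1,0,0,0,80],[-1,50,1,0,0,0,80],[-1,70,1,0,0,0,80],[-1,84,1,0,0,0,80],[-1,92,1,0,0,0,80]]';python3 -m creep '[[0,0,0,0,0,0,80],[0,0,0,0,0,0,80]]'; python3 g.py .018
```

```text
time: 6.35
tool_pos: [0.5221, 0.2054, 0.0405]
ee_rot: [-2.093, 0.0, 1.778]
wrist_force: [-0.2, -0.2, 0.3]
width: 0.0645
time: 6.6
tool_pos: [0.5223, 0.2055, 0.0421]
ee_rot: [-2.095, 0.0, 1.778]
wrist_force: [-0.7, -0.9, 0.3]
width: 0.0644
row [ 0.5  0.7 -0.2] [0.  0.1 0. ] t 6.6
```

Close on the knob, then lift along the axis.

```bash
python3 -m creep '[[0,0,0,0,0,0,140],[0,0,0,0,0,0,200],[0,0,0,0,0,0,255],[0,0,0,0,0,0,255],[0,0,0,0,0,0,255]]';python3 -m creep '[[0,0,0,0,0,0,255],[0,0,0,0,0,0,255]]'; python3 g.py .018
```

```text
time: 7.22
tool_pos: [0.522, 0.2054, 0.0413]
ee_rot: [-2.094, 0.0, 1.778]
wrist_force: [-0.1, 0.6, 0.5]
width: 0.0239
time: 7.48
tool_pos: [0.522, 0.2054, 0.0413]
ee_rot: [-2.094, 0.0, 1.778]
wrist_force: [-1.1, 0.0, 0.7]
width: 0.024
row [ 0.6  0.2 -0.9] [-0.   0.1  0. ] t 7.475
```

```bash
python3 -m creep '[[0,-15,0,0,0,0,255],[0,-40,0,0,0,0,255],[0,-80,0,0,0,0,255],[0,-120,0,0,0,0,255],[0,-120,0,0,0,0,255]]'; python3 -c "
from h import *
o,s=snap('wrist','w4');go([.45,.15,.2],down(1.35))
for n in ['lid']:
    r=robot.landmark_of(n,'wrist')
    print(n,[(Rt(o).inv().apply(np.array(x['point'])-o['tool_pos']),round(x['p'],2),np.round(proj(x['point'],o,s))) for x in r[:2]])
c=cv2.resize(s['color'],None,fx=1.5,fy=1.5);cv2.imwrite('pics/w4b.png',c)"
```

```text
time: 8.1
tool_pos: [0.4644, 0.1937, 0.1501]
ee_rot: [-2.103, -0.001, 1.779]
wrist_force: [1.1, 0.5, -1.5]
width: 0.0246
row [-39.6 -56.8  -7.3] [29.7 24.   6.5] t 8.15
lid [(array([ 0.001 ,  0.0157, -0.0013]), 0.82, array([255., 225.]))]
```

View pics/w4b.png

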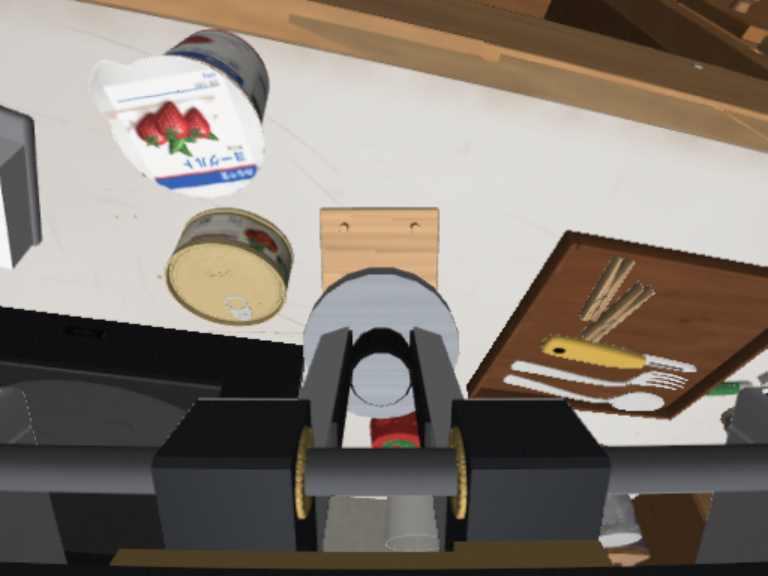

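```bash
cat > lp.py <<'E'
from h import *
import sys
s=robot.snapshot('wrist');M=np.linalg.inv(np.array(s['mount']))
def pj(p):
    q=M[:3,:3]@np.array(p)+M[:3,3];a=q[:2]/q[2];a=a*(1+s['k1']*(a@a));return np.array([s['fx']*a[0]+s['cx'],s['fy']*a[1]+s['cy']])*1.5
for dz in (-.004,0,.004):
  t=np.linspace(0,2*np.pi,60)
  e=np.array([pj([.034*np.cos(a),.004,dz+.034*np.sin(a)]) for a in t])
  k=np.array([pj([.0125*np.cos(a),-.0235,dz+.0125*np.sin(a)]) for a in t])
  print(dz,'plate',e.min(0),e.max(0),'knob',k.min(0),k.max(0))
E
python3 lp.py
```

```text
-0.004 plate [302.6763 278.3793] [457.9419 421.8775] knob [347.4123 352.8755] [413.2276 412.3901]
0 plate [302.2557 269.0577] [458.3775 414.1692] knob [347.2084 342.8862] [413.4493 403.1913]
0.004 plate [301.8325 259.6327] [458.8161 406.3738] knob [347.0028 332.7645] [413.6728 393.8702]
```

```bash
python3 -c "
from h import *
go([.50,.05,.2],down(1.35))"
```

```text
row [-147.5  -45.3  -34.3] [29.4 24.   6.4] t 8.25
```

```bash
python3 -m creep '[[-30,-9,-7,6,5,1.3,255],[-60,-18,-14,12,10,2.6,255],[-90,-27,-20,18,15,3.9,255],[-120,-36,-27,24,20,5.2,255],[-147,-45,-34,29.4,24,6.4,255]]';python3 -m creep '[[0,0,0,0,0,0,255],[0,0,0,0,0,0,255],[0,0,0,0,0,0,255]]'; python3 -c "
from h import *
o,s=snap('wrist','w5')
for n in ['pocket','stand','pump_slide','grip','pointer','mark']:
    r=robot.landmark_of(n,'wrist')
    print(n,[(np.array(x['point']),round(x['p'],2),np.round(1.5*np.array(proj(x['point'],o,s)))) for x in r[:2]])
c=cv2.resize(s['color'],None,fx=1.5,fy=1.5);cv2.imwrite('pics/w5b.png',c)"
```

```text
time: 8.88
tool_pos: [0.5007, 0.0494, 0.1992]
ee_rot: [-1.566, 0.001, 1.346]
wrist_force: [0.3, -0.0, -1.2]
width: 0.0243
time: 9.25
tool_pos: [0.4994, 0.0514, 0.2001]
ee_rot: [-1.571, -0.001, 1.351]
wrist_force: [0.5, 0.8, -0.9]
width: 0.0245
pocket [(array([ 0.5243, -0.0816,  0.0309]), 0.9, array([229., 326.]))]
stand [(array([ 0.5209, -0.0855, -0.0022]), 0.81, array([236., 310.]))]
pump_slide [(array([ 0.4931, -0.2056, -0.0013]), 0.81, array([ 99., 309.])), (array([ 0.5236, -0.082 ,  0.0295]), 0.64, array([229., 325.]))]
grip [(array([ 0.4914, -0.2041,  0.0749]), 0.78, array([ 39., 340.]))]
pointer [(array([ 0.4459, -0.1908,  0.0373]), 0.62, array([ 65., 265.]))]
mark [(array([ 0.4407, -0.2264,  0.0438]), 0.68, array([ 16., 271.])), (array([ 0.4457, -0.1914,  0.0397]), 0.27, array([ 62., 266.]))]
```

View pics/w5b.png

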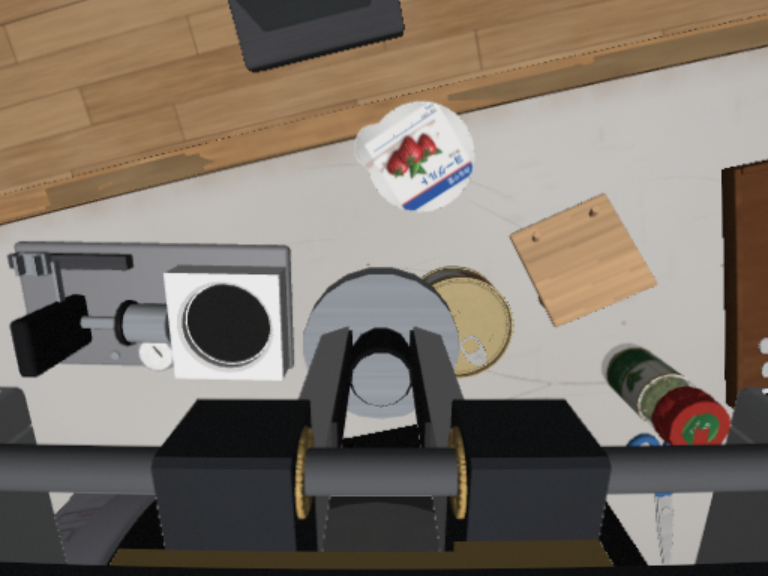

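```bash
python3 -c "
from h import *
o=robot.get_obs();s=robot.snapshot('wrist')
f=lambda u,v,z:onz(u/1.5,v/1.5,z,o,s)
c=np.array([f(u,v,.038) for u,v in [(165,272),(281,271),(284,380),(174,379)]]);print(c,c.mean(0))
for i in range(4):
  e=c[(i+1)%4]-c[i];print(np.linalg.norm(e),np.degrees(np.arctan2(e[1],e[0])))
print(f(228,323,.028)); t,_=0,0
p=c.mean(0);p[2]=.0
go([p[0],p[1],.028+.018+.045],down(1.35))
# mark/pointer
s0=robot.snapshot('top')"

```

```text
[[ 0.4697 -0.1153  0.038 ]
 [ 0.4889 -0.0262  0.038 ]
 [ 0.5794 -0.0496  0.038 ]
 [ 0.5587 -0.1397  0.038 ]] [ 0.5242 -0.0827  0.038 ]
0.0912044984489934 77.84368731550529
0.09344219103650928 -14.505650216563172
0.09250085413488322 -102.88535413689358
0.09232871557343533 164.66522972114882
[ 0.5238 -0.0841  0.028 ]
row [-125.1  110.4  -52.3] [ 0.1 -0.   0. ] t 9.65
```

```bash
python3 -m creep '[[-40,0,-16,0,0,0,255],[-80,20,-32,0,0,0,255],[-115,50,-47,0,0,0,255],[-125,80,-52,0,0,0,255],[-125,110,-52,0,0,0,255]]';python3 -m creep '[[0,0,0,0,0,0,255],[0,0,0,0,0,0,255],[0,0,0,0,0,0,255]]'; python3 -c "
from h import *
o,s=snap('wrist','w6')
print(o['tool_pos'])
c=cv2.resize(s['color'],None,fx=1.5,fy=1.5);cv2.imwrite('pics/w6b.png',c)"
```

```text
time: 10.32
tool_pos: [0.5241, -0.084, 0.0902]
ee_rot: [-1.573, -0.0, 1.347]
wrist_force: [0.8, 0.7, -1.9]
width: 0.024
time: 10.7
tool_pos: [0.5252, -0.0828, 0.0933]
ee_rot: [-1.576, -0.0, 1.35]
wrist_force: [-0.1, 0.1, -1.3]
width: 0.024
[ 0.5252 -0.0828  0.0933]
```

View pics/w6b.png

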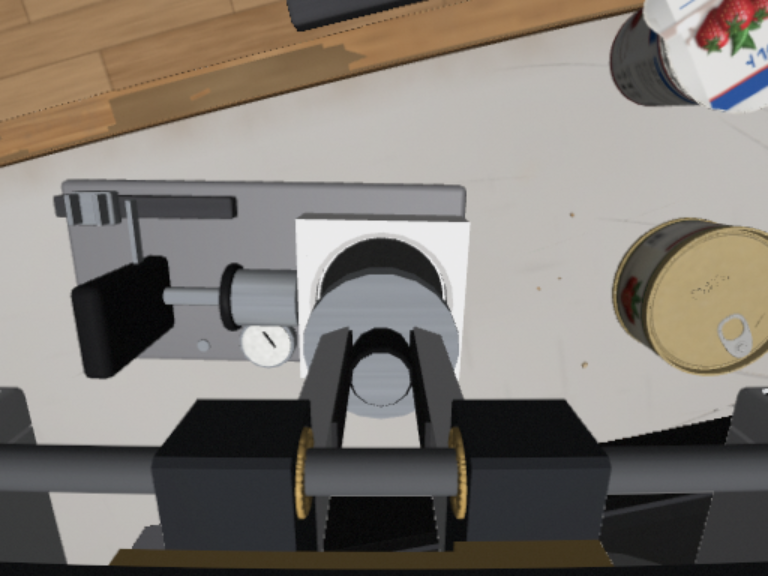

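```bash
python3 -c "
from h import *
o=robot.get_obs();s=robot.snapshot('wrist')
f=lambda u,v,z:onz(u/1.5,v/1.5,z,o,s)
a=f(297,219,.038);b=f(468.5,222,.038);e=b-a;print(a,b,np.linalg.norm(e),np.degrees(np.arctan2(e[1],e[0])))
e/=np.linalg.norm(e);n=np.array([e[1],-e[0],0]);P=(a+b)/2+.045*n;print('pocket',P)
yaw=np.arctan2(e[1],e[0])-np.pi/2;print('yaw',yaw)
# predicted mouth ellipse for P
for r,z in((.039,.038),(.036,.028)):
  q=np.array([proj([P[0]+r*np.cos(t),P[1]+r*np.sin(t),z],o,s) for t in np.linspace(0,6.28,90)])*1.5;print(r,q.min(0),q.max(0))
lid=o['tool_pos']+Rt(o).apply([.0003,.018,-.0005]);print('lid',lid,'tilt',Rt(o).apply([0,-1,0]))
go([P[0],P[1],.046],down(yaw+np.pi/2))
"
```

```text
[ 0.4685 -0.1146  0.038 ] [ 0.4893 -0.0287  0.038 ] 0.08834737235537729 76.38221496707422
pocket [ 0.5226 -0.0823  0.038 ]
yaw -0.2376751856533592
0.039 [309.1409 232.022 ] [453.3747 369.3669]
0.036 [317.1696 234.595 ] [445.2862 356.9997]
lid [ 0.5257 -0.0826  0.0751] tilt [-0.0053  0.0007  1.    ]
row [-0.1 46.8  2.5] [0.3 1.  0. ] t 10.8
```

```bash
python3 -c "
import cv2
c=cv2.imread('pics/w6.png')[135:260,190:320];cv2.imwrite('pics/w6z.png',cv2.resize(c,None,fx=4.5,fy=4.5,interpolation=cv2.INTER_CUBIC))"
```

```text
(no output)
```

View pics/w6z.png

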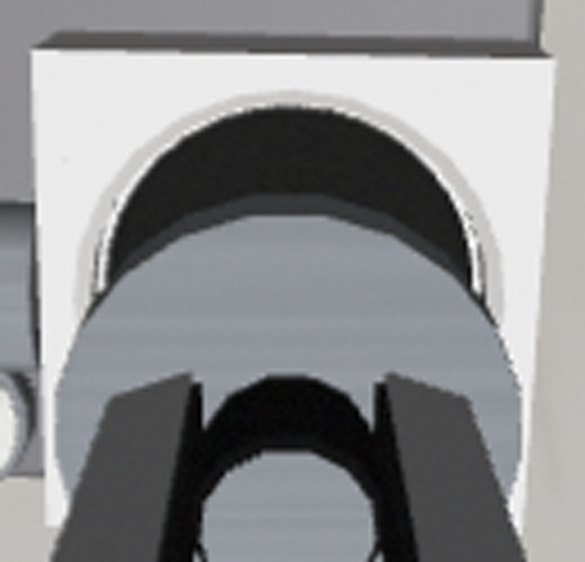

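```bash
cat > fit.py <<'E'
from h import *
from scipy.optimize import least_squares
o=robot.get_obs();s=robot.snapshot('wrist');M=np.linalg.inv(np.array(s['mount']))
def pj(p):
    q=M[:3,:3]@np.array(p)+M[:3,3];a=q[:2]/q[2];a=a*(1+s['k1']*(a@a));return np.array([s['fx']*a[0]+s['cx'],s['fy']*a[1]+s['cy']])*1.5
t=np.linspace(0,2*np.pi,180)
def bb(x,y,r,dx,dz):
    e=np.array([pj([dx+r*np.cos(a),y,dz+r*np.sin(a)]) for a in t]);return [*e.min(0),*e.max(0)]
def f(v):
    dx,dy,dz=v;a=bb(dx,dy-.014,.034,dx,dz);b=bb(dx,dy,.034,dx,dz)
    return np.array([a[0]-303.7,a[2]-459,a[1]-274,b[1]-266.8,(a[3]-417)*.7])
r=least_squares(f,[0,.018,0],x_scale=.001,diff_step=1e-3);print(r.x,r.fun)
l=o['tool_pos']+Rt(o).apply(r.x);print('lid',l)
E
python3 fit.py
```

```text
[-0.0001  0.0197 -0.0024] [ 0.238  -0.2381  0.0589 -0.3092  0.3614]
lid [ 0.5273 -0.0834  0.0732]
```

```bash
python3 -m creep '[[0,0,4.8,0.3,0,0,255],[0,10,4.8,0.3,0,0,255],[0,20,4.8,0.3,0,0,255],[0,28,4.8,0.3,0,0,255],[0,28,4.8,0.3,0,0,255]]';python3 -m creep '[[0,0,0,0,0,0,255],[0,0,0,0,0,0,255],[0,0,0,0,0,0,255]]'; python3 -c "
from h import *
o,s=snap('wrist','w7')
print(o['tool_pos'],o['ee_rot'])
c=s['color'][125:260,190:320];cv2.imwrite('pics/w7z.png',cv2.resize(c,None,fx=4.4,fy=4.4,interpolation=cv2.INTER_CUBIC))
P=np.array([.5226,-.0823])
for r,z in((.039,.038),(.034,.04)):
  q=np.array([proj([P[0]+r*np.cos(t),P[1]+r*np.sin(t),z],o,s) for t in np.linspace(0,6.28,90)]);q=(q-[190,125])*4.4;print(r,q.min(0),q.max(0))
y=-.2377
for a,b in((-45,-45),(-45,45)):
  q=R.from_euler('z',y).apply([a/1e3,b/1e3,.038])+[*P,0];print((np.array(proj(q,o,s))-[190,125])*4.4)
"
```

```text
time: 11.48
tool_pos: [0.5184, -0.0814, 0.0617]
ee_rot: [-1.565, -0.001, 1.349]
wrist_force: [-0.2, 1.1, -0.4]
width: 0.0242
time: 11.85
tool_pos: [0.5196, -0.0817, 0.0636]
ee_rot: [-1.568, -0.001, 1.349]
wrist_force: [0.6, 0.4, -1.5]
width: 0.024
[ 0.5196 -0.0817  0.0636] [-1.5684 -0.0006  1.3495]
0.039 [ 46.1034 196.5024] [520.94   641.3041]
0.034 [ 74.745  230.4934] [492.3477 621.1951]
[ -0.6953 153.8723]
[577.3815 163.6018]
```

View pics/w7z.png

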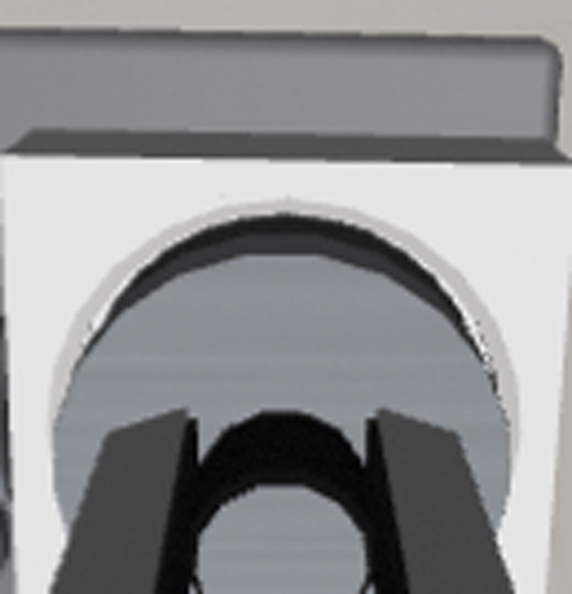

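```bash
python3 -m creep '[[0.5,0,-1,0,0,0,255],[0.5,3,-1,0,0,0,255],[0.5,6,-1,0,0,0,255],[0.5,9,-1,0,0,0,255],[0.5,9,-1,0,0,0,255]]';python3 -m creep '[[0,0,0,0,0,0,255],[0,0,0,0,0,0,255]]';python3 -m creep '[[0,1,0,0,0,0,255],[0,2,0,0,0,0,255],[0,3,0,0,0,0,255],[0,3,0,0,0,0,255],[0,3,0,0,0,0,255]]'; python3 -c "
from h import *
o,s=snap('wrist','w8')
print(o['tool_pos'],o['ee_rot'])
c=s['color'][125:260,190:320];cv2.imwrite('pics/w8z.png',cv2.resize(c,None,fx=4.4,fy=4.4,interpolation=cv2.INTER_CUBIC))
"
```

```text
time: 12.52
tool_pos: [0.52, -0.0813, 0.0537]
ee_rot: [-1.567, -0.001, 1.349]
wrist_force: [0.1, -0.8, -0.6]
width: 0.0239
time: 12.78
tool_pos: [0.5205, -0.0814, 0.0544]
ee_rot: [-1.568, -0.001, 1.35]
wrist_force: [-0.6, -0.1, -0.7]
width: 0.0243
time: 13.4
tool_pos: [0.5203, -0.0814, 0.0512]
ee_rot: [-1.567, -0.001, 1.349]
wrist_force: [-0.9, 0.6, -1.7]
width: 0.0243
[ 0.5203 -0.0814  0.0512] [-1.5675 -0.0006  1.3494]
```

View pics/w8z.png

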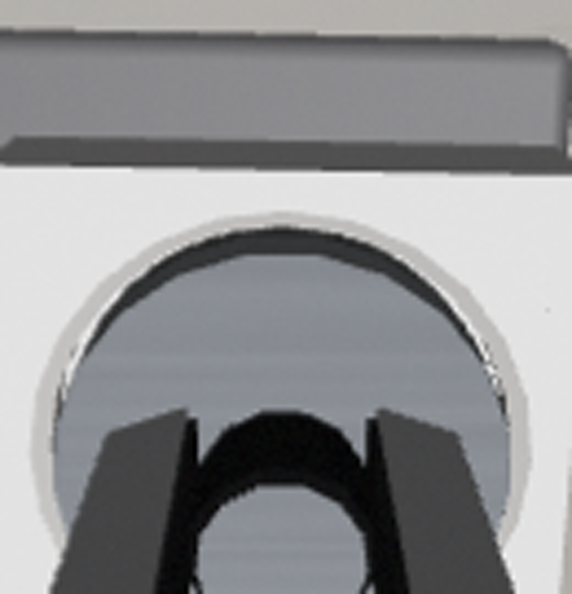

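```bash
python3 -m creep '[[0,1,0,0,0,0,255],[0,2,0,0,0,0,255],[0,2,0,0,0,0,255],[0,2,0,0,0,0,255]]';python3 -m creep '[[0,1,0,0,0,0,255],[0,1.5,0,0,0,0,255],[0,1.5,0,0,0,0,255],[0,1.5,0,0,0,0,255]]'
```

```text
time: 13.95
tool_pos: [0.5203, -0.0814, 0.0492]
ee_rot: [-1.567, -0.001, 1.349]
wrist_force: [-0.2, 0.4, -1.1]
width: 0.0242
time: 14.45
tool_pos: [0.5204, -0.0813, 0.0477]
ee_rot: [-1.568, -0.001, 1.349]
wrist_force: [-0.9, 0.3, -1.1]
width: 0.0239
```

```bash
python3 -m creep '[[0,1,0,0,0,0,255],[0,1,0,0,0,0,255],[0,1,0,0,0,0,255]]';python3 -m creep '[[0,1,0,0,0,0,255],[0,1,0,0,0,0,255],[0,1,0,0,0,0,255]]'; python3 -c "
from h import *
o,s=snap('wrist','w9')
c=s['color'][125:260,190:320];cv2.imwrite('pics/w9z.png',cv2.resize(c,None,fx=4.4,fy=4.4,interpolation=cv2.INTER_CUBIC))
"
```

```text
time: 14.82
tool_pos: [0.5203, -0.0813, 0.0467]
ee_rot: [-1.567, -0.001, 1.349]
wrist_force: [0.8, 0.2, -1.4]
width: 0.0241
time: 15.2
tool_pos: [0.5203, -0.0813, 0.0457]
ee_rot: [-1.567, -0.001, 1.349]
wrist_force: [0.3, -0.2, -1.5]
width: 0.0241
```

View pics/w9z.png

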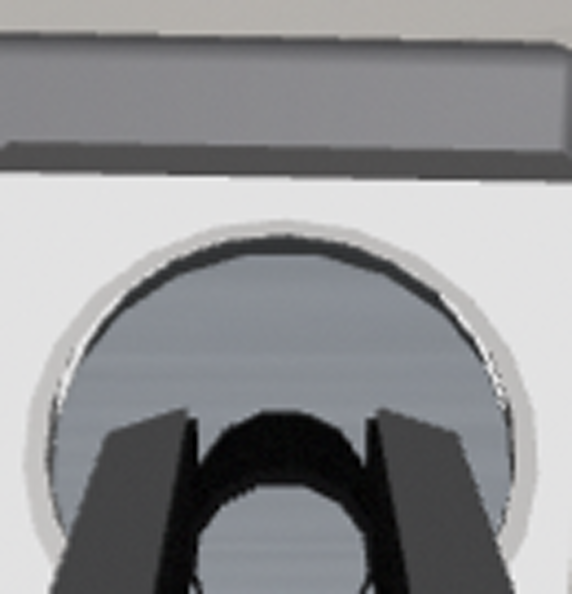

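```bash
python3 -m creep '[[0,1,0,0,0,0,255],[0,1,0,0,0,0,255],[0,1,0,0,0,0,255]]';python3 -m creep '[[0,1,0,0,0,0,255],[0,1,0,0,0,0,255],[0,1,0,0,0,0,255]]'
```

```text
time: 15.62
tool_pos: [0.5203, -0.0813, 0.0447]
ee_rot: [-1.567, -0.001, 1.349]
wrist_force: [0.6, -0.3, -1.5]
width: 0.0242
time: 16.0
tool_pos: [0.5204, -0.0813, 0.0437]
ee_rot: [-1.568, -0.001, 1.349]
wrist_force: [-0.8, -0.1, -1.5]
width: 0.0241
```

```bash
python3 -m creep '[[0,0.7,0,0,0,0,255],[0,0.7,0,0,0,0,255],[0,0.7,0,0,0,0,255]]';python3 -m creep '[[0,0.7,0,0,0,0,255],[0,0.7,0,0,0,0,255],[0,0.7,0,0,0,0,255]]'; python3 -c "
from h import *
o,s=snap('wrist','w10')
c=s['color'][125:260,190:320];cv2.imwrite('pics/w10z.png',cv2.resize(c,None,fx=4.4,fy=4.4,interpolation=cv2.INTER_CUBIC))
r=robot.landmark_of('lid','wrist');print([(x['point'],x['p']) for x in r])
"
```

```text
time: 16.38
tool_pos: [0.5204, -0.0813, 0.0437]
ee_rot: [-1.568, -0.001, 1.35]
wrist_force: [-1.9, 0.3, 4.9]
width: 0.0238
time: 16.75
tool_pos: [0.5205, -0.0813, 0.0436]
ee_rot: [-1.568, -0.001, 1.35]
wrist_force: [-3.1, 0.7, 8.3]
width: 0.0241
[([0.5258, -0.0817, 0.0279], 0.71)]
```

View pics/w10z.png

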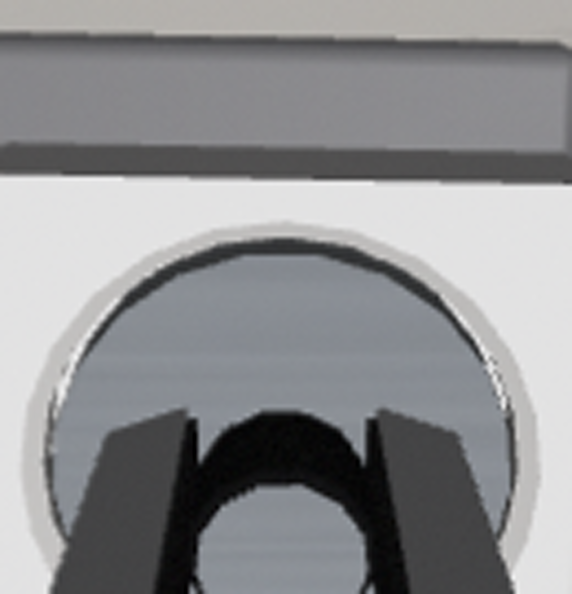

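```bash
python3 -m creep '[[0,-1.2,0,0,0,0,255],[0,-1.2,0,0,0,0,200],[0,-1.2,0,0,0,0,140],[0,-1.2,0,0,0,0,140],[0,-1.2,0,0,0,0,140]]';python3 -m creep '[[0,-10,0,0,0,0,140],[0,-30,0,0,0,0,140],[0,-60,0,0,0,0,140],[0,-90,0,0,0,0,140],[0,-90,0,0,0,0,140]]'; python3 -m creep '[[0,0,0,0,0,0,140],[0,0,0,0,0,0,140]]'; python3 -c "
from h import *
o,s=snap('wrist','w11')
c=cv2.resize(s['color'],None,fx=1.5,fy=1.5);cv2.imwrite('pics/w11b.png',c)
for n in ['lid','pocket','stand','pump_slide','grip','pointer','mark']:
    r=robot.landmark_of(n,'wrist')
    print(n,[(np.array(x['point']),round(x['p'],2),np.round(1.5*np.array(proj(x['point'],o,s)))) for x in r[:2]])
"
```

```text
time: 17.48
tool_pos: [0.5202, -0.0813, 0.0431]
ee_rot: [-1.567, -0.001, 1.349]
wrist_force: [-0.0, -0.2, 0.6]
width: 0.0426
time: 18.1
tool_pos: [0.5227, -0.082, 0.1371]
ee_rot: [-1.575, -0.0, 1.349]
wrist_force: [0.7, 0.6, -0.2]
width: 0.0424
time: 18.35
tool_pos: [0.5196, -0.0812, 0.1317]
ee_rot: [-1.564, -0.001, 1.349]
wrist_force: [0.3, 0.4, -0.4]
width: 0.0421
lid [(array([ 0.5238, -0.0845,  0.0267]), 0.72, array([378., 292.]))]
pocket []
stand []
pump_slide [(array([ 0.4926, -0.2089, -0.0014]), 0.76, array([198., 277.]))]
grip [(array([ 0.4908, -0.2041,  0.0722]), 0.74, array([154., 305.])), (array([ 0.5249, -0.0849,  0.026 ]), 0.4, array([377., 294.]))]
pointer [(array([ 0.4458, -0.1914,  0.0392]), 0.68, array([175., 214.])), (array([ 0.4939, -0.2075, -0.001 ]), 0.51, array([200., 279.]))]
mark [(array([ 0.4401, -0.2227,  0.0444]), 0.62, array([119., 217.]))]
```

View pics/w11b.png

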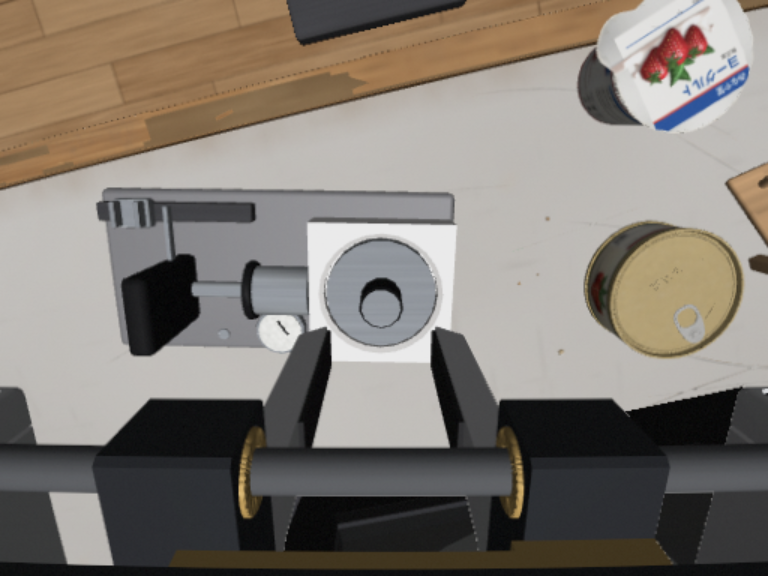

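```bash
python3 -c "
from h import *
go([.493,-.2052,.125],down(1.333))
c=cv2.imread('pics/w11.png')[120:250,60:220];cv2.imwrite('pics/w11z.png',cv2.resize(c,None,fx=4.5,fy=4.5,interpolation=cv2.INTER_CUBIC))
"
```

```text
row [-126.8    8.2   -0.3] [-0.2  0.9  0. ] t 18.75
```

View pics/w11z.png

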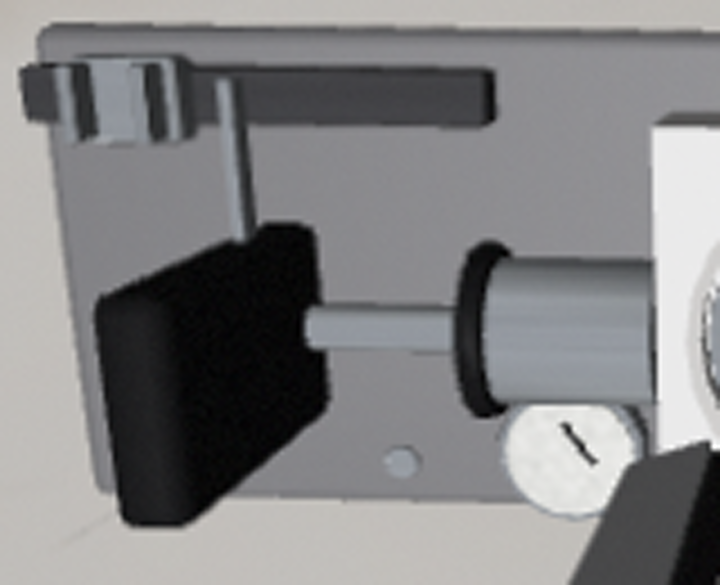

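```bash
python3 -m creep '[[-30,0,0,0,0.3,0,140],[-60,2,0,0,0.6,0,140],[-90,5,0,0,0.9,0,140],[-115,8,0,0,0.9,0,140],[-127,8,0,0,0.9,0,140]]'; python3 -m creep '[[0,0,0,0,0,0,140],[0,0,0,0,0,0,140],[0,0,0,0,0,0,140]]'; python3 -c "
from h import *
go([.493,-.2052,.053],down(1.333))
o,s=snap('wrist','w12');print(o['tool_pos'])
c=cv2.resize(s['color'],None,fx=1.5,fy=1.5);cv2.imwrite('pics/w12b.png',c)
for n in ['grip','pointer','mark']:
    r=robot.landmark_of(n,'wrist')
    print(n,[(np.array(x['point']),round(x['p'],2),np.round(1.5*np.array(proj(x['point'],o,s)))) for x in r[:2]])
print(1.5*np.array(proj([.493,-.2052,.091],o,s)))
"
```

```text
time: 19.38
tool_pos: [0.4923, -0.2063, 0.1251]
ee_rot: [-1.567, -0.001, 1.332]
wrist_force: [-0.7, -0.2, 0.6]
width: 0.0425
time: 19.75
tool_pos: [0.493, -0.2046, 0.1256]
ee_rot: [-1.568, -0.001, 1.335]
wrist_force: [0.4, -1.1, -0.6]
width: 0.0424
row [-0.7 72.6 -0.4] [-0.2  0.1  0. ] t 19.75
[ 0.493  -0.2046  0.1256]
grip [(array([ 0.4905, -0.205 ,  0.0726]), 0.89, array([380., 306.]))]
pointer [(array([ 0.4476, -0.1932,  0.042 ]), 0.65, array([382., 216.]))]
mark [(array([ 0.4402, -0.2226,  0.0442]), 0.86, array([329., 216.]))]
[380.2801 321.9356]
```

View pics/w12b.png

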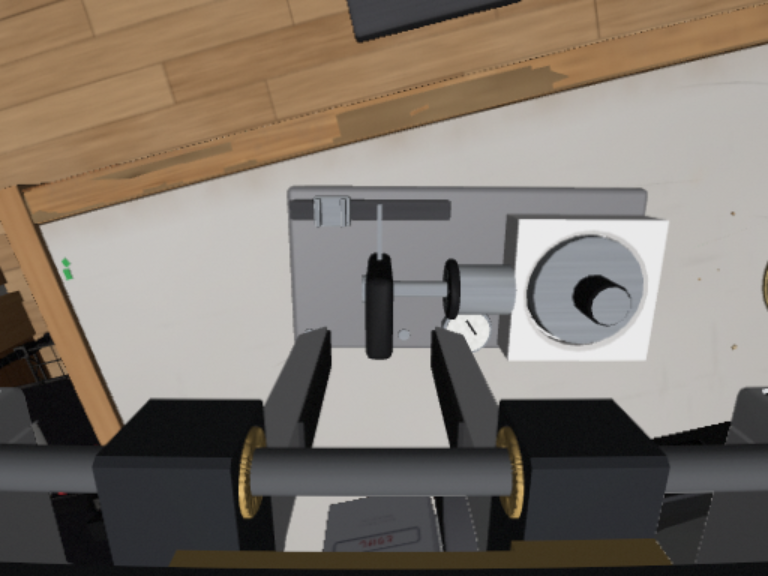

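```bash
python3 -m creep '[[-0.5,15,2,0,0,0,140],[-0.5,30,2,0,0,0,140],[-0.5,50,2,0,0,0,140],[-0.5,64,2,0,0,0,140],[-0.5,72,2,0,0,0,140]]'; python3 -m creep '[[0,0,0,0,0,0,140],[0,0,0,0,0,0,140]]';  python3 -m creep '[[0,0,0,0,0,0,200],[0,0,0,0,0,0,255],[0,0,0,0,0,0,255],[0,0,0,0,0,0,255],[0,0,0,0,0,0,255]]'; python3 -c "
from h import *
o,s=snap('wrist','w13');print(o['tool_pos'])
c=s['color'][60:260,150:430];cv2.imwrite('pics/w13z.png',cv2.resize(c,None,fx=2.8,fy=2.8,interpolation=cv2.INTER_CUBIC))
"
```

```text
time: 20.58
tool_pos: [0.4896, -0.2049, 0.0517]
ee_rot: [-1.565, -0.001, 1.334]
wrist_force: [0.1, 0.5, -0.4]
width: 0.0426
time: 20.82
tool_pos: [0.491, -0.2056, 0.0542]
ee_rot: [-1.569, -0.0, 1.334]
wrist_force: [-0.2, -0.3, -1.1]
width: 0.0426
time: 21.45
tool_pos: [0.4906, -0.2049, 0.0537]
ee_rot: [-1.568, -0.001, 1.334]
wrist_force: [0.0, 2.3, 1.5]
width: 0.014
[ 0.4906 -0.2049  0.0537]
```

View pics/w13z.png

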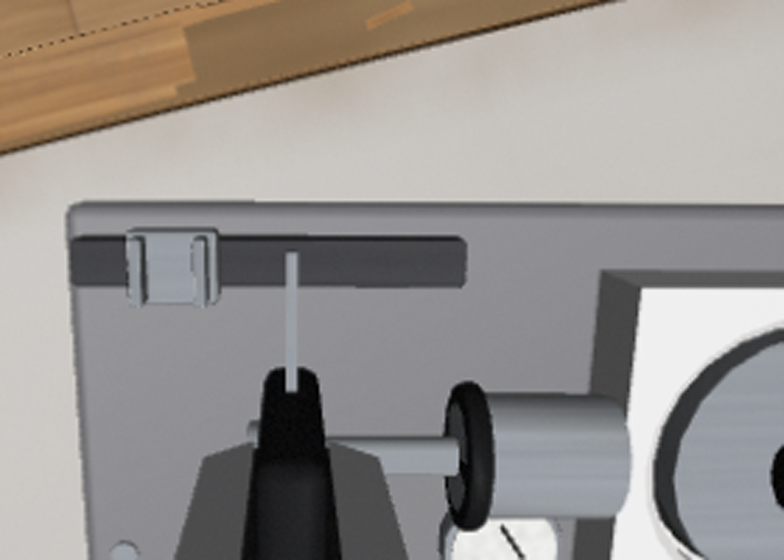

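```bash
python3 -c "
import cv2
c=cv2.imread('pics/w13.png')[130:180,185:275];cv2.imwrite('pics/w13y.png',cv2.resize(c,None,fx=8.5,fy=8.5,interpolation=cv2.INTER_CUBIC))
"
```

```text
(no output)
```

View pics/w13y.png

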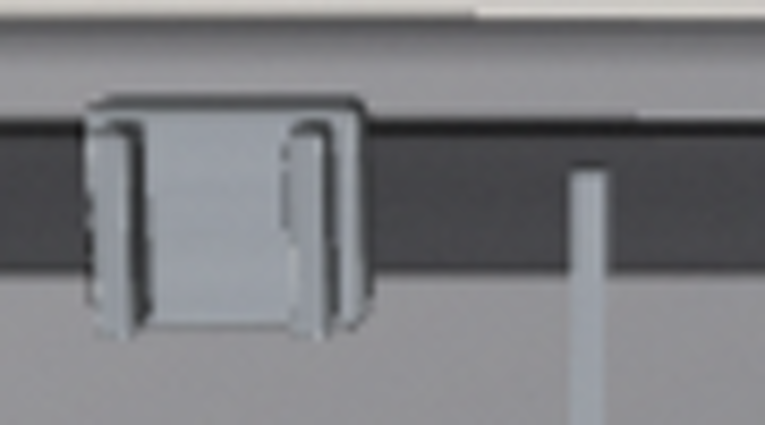

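```bash
python3 -c "
from h import *
o=robot.get_obs();s=robot.snapshot('wrist')
ey=R.from_euler('z',-.2377).apply([0,1,0])
g=lambda u,v,z:onz(u/8.5+185,v/8.5+130,z,o,s)
m=g(211,220,.0385);p=g(589,173,.0443);p2=g(587,400,.0443)
print(m,p,p2,'pull',(p-m)@ey*1000,(p2-m)@ey*1000, g(117,220,.0385)@ey-g(309,220,.0385)@ey)
print('local of p,m rel pocket', (p-[.5228,-.0822,0])@ey,(m-[.5228,-.0822,0])@ey, o['time'])
print('tool dir',Rt(o).inv().apply(-ey))"

```

```text
[ 0.4381 -0.2219  0.0385] [ 0.4406 -0.193   0.0443] [ 0.4572 -0.1971  0.0443] pull 28.730268836804605 28.613516053698167 -0.014625302003414484
local of p,m rel pocket -0.1270117137788012 -0.1557419826156058 21.5
tool dir [-1.     -0.0012  0.0008]
```

```bash
python3 -m creep '[[-5,0,0,0,0,0,255],[-12,0,0,0,0,0,255],[-20,0,0,0,0,0,255],[-26,0,0,0,0,0,255],[-29,0,0,0,0,0,255]]'; python3 -m creep '[[0,0,0,0,0,0,255],[0,0,0,0,0,0,255],[0,0,0,0,0,0,255]]'; python3 -c "
from h import *
o,s=snap('wrist','w14');print(o['tool_pos'])
c=s['color'][120:220,185:335];cv2.imwrite('pics/w14z.png',cv2.resize(c,None,fx=5.2,fy=5.2,interpolation=cv2.INTER_CUBIC))
r=[robot.landmark_of(n,'wrist') for n in ('pointer','mark','lid')];print([x[0] if x else 0 for x in r])
"
```

```text
time: 22.18
tool_pos: [0.484, -0.2319, 0.0537]
ee_rot: [-1.568, -0.004, 1.334]
wrist_force: [1.7, 9.0, 3.0]
width: 0.0136
time: 22.55
tool_pos: [0.4841, -0.2318, 0.0537]
ee_rot: [-1.568, -0.004, 1.334]
wrist_force: [1.8, 8.5, 3.7]
width: 0.0139
[ 0.4841 -0.2318  0.0537]
[{'point': [0.4409, -0.2203, 0.0381], 'p': 0.68}, {'point': [0.444, -0.2256, 0.041], 'p': 0.83}, {'point': [0.5228, -0.0839, 0.0264], 'p': 0.86}]
```

View pics/w14z.png

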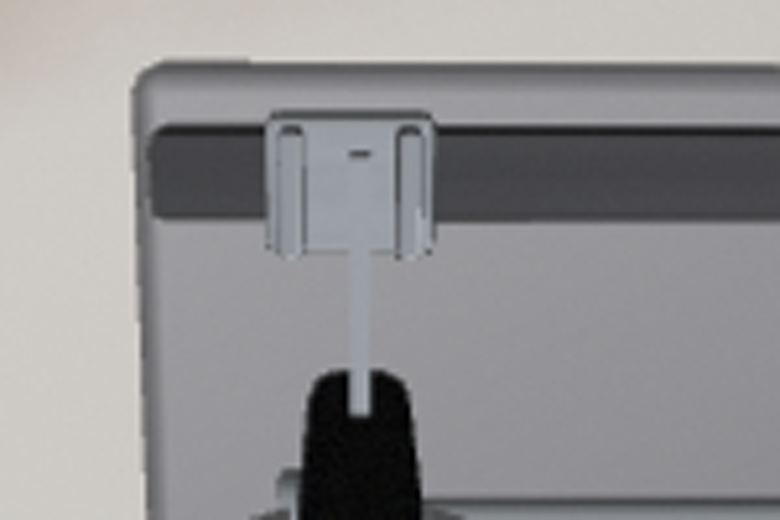

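```bash
python3 -m creep '[[-0.6,0,0,0,0,0,255],[-1.2,0,0,0,0,0,255],[-1.2,0,0,0,0,0,255],[-1.2,0,0,0,0,0,255],[-1.2,0,0,0,0,0,255]]'; python3 -m creep '[[0,0,0,0,0,0,255],[0,0,0,0,0,0,255],[0,0,0,0,0,0,255],[0,0,0,0,0,0,255],[0,0,0,0,0,0,255]]'; python3 -m creep '[[0,0,0,0,0,0,255],[0,0,0,0,0,0,255],[0,0,0,0,0,0,255],[0,0,0,0,0,0,255],[0,0,0,0,0,0,255]]'; python3 -c "
from h import *
o,s=snap('wrist','w15');print(o['tool_pos'])
c=cv2.resize(s['color'],None,fx=1.5,fy=1.5);cv2.imwrite('pics/w15b.png',c)
c=s['color'][120:220,185:335];cv2.imwrite('pics/w15z.png',cv2.resize(c,None,fx=5.2,fy=5.2,interpolation=cv2.INTER_CUBIC))
"
```

```text
time: 23.38
tool_pos: [0.4838, -0.2328, 0.0537]
ee_rot: [-1.568, -0.004, 1.334]
wrist_force: [1.7, 7.7, 3.4]
width: 0.0136
time: 24.0
tool_pos: [0.4839, -0.2328, 0.0537]
ee_rot: [-1.568, -0.004, 1.334]
wrist_force: [1.9, 8.8, 3.7]
width: 0.0138
time: 24.62
tool_pos: [0.4838, -0.2328, 0.0537]
ee_rot: [-1.568, -0.004, 1.334]
wrist_force: [1.8, 7.8, 3.2]
width: 0.0139
[ 0.4838 -0.2328  0.0537]
```

View pics/w15z.png

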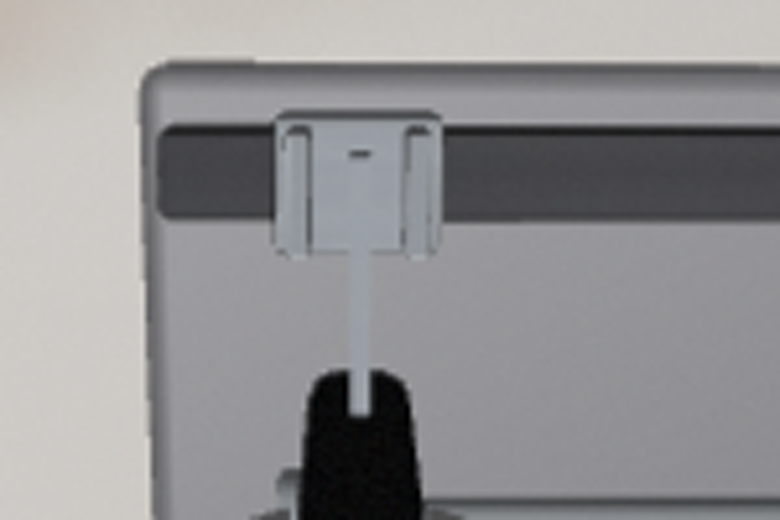

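View pics/w15b.png

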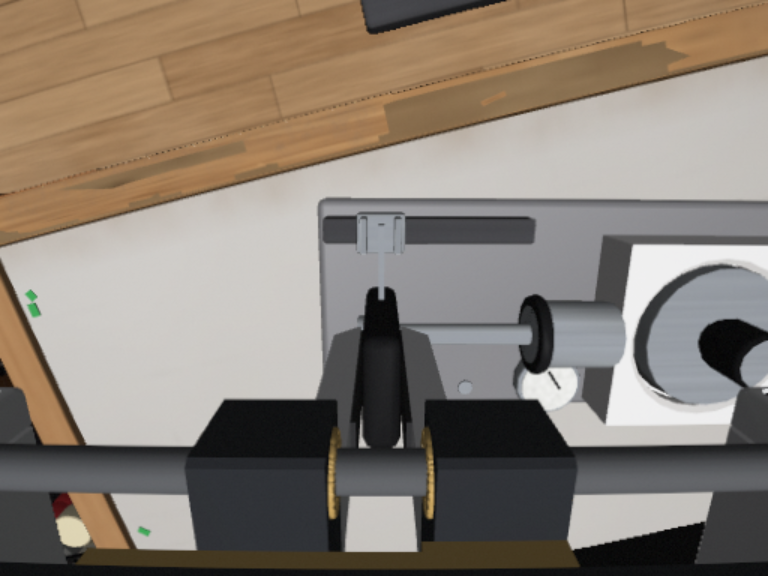

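```bash
python3 -c "
from h import *
o,s=snap('scene','s1');c=s['color'][130:220,240:360];cv2.imwrite('pics/s1z.png',cv2.resize(c,None,fx=6.5,fy=6.5,interpolation=cv2.INTER_CUBIC))
c=cv2.imread('pics/w11.png')[140:245,195:305];cv2.imwrite('pics/w11y.png',cv2.resize(c,None,fx=5.5,fy=5.5,interpolation=cv2.INTER_CUBIC))"
```

```text
(no output)
```

View pics/s1z.png

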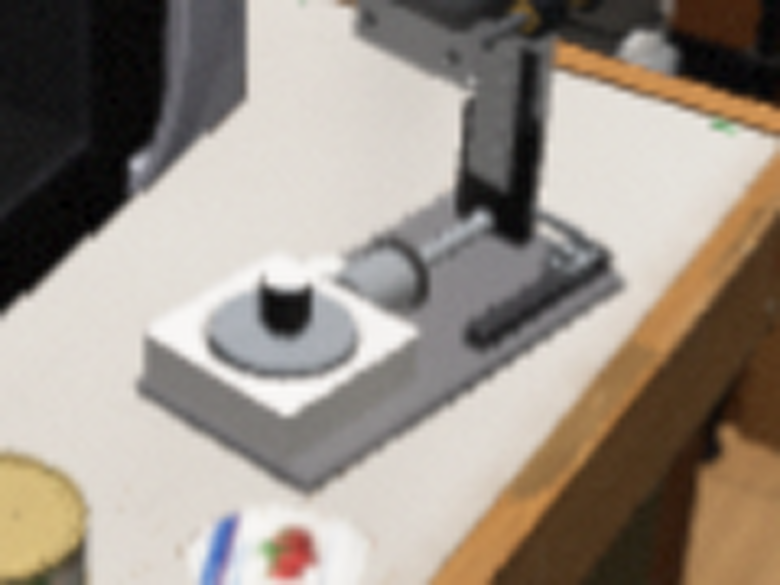

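View pics/w11y.png

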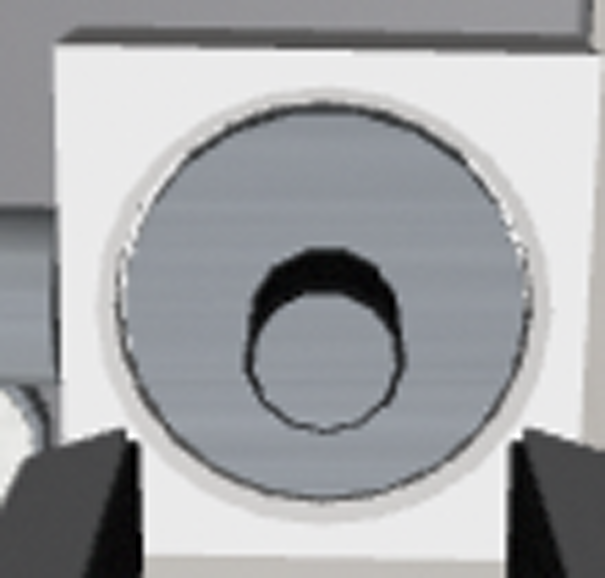

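The pictures show the lid flat and concentric in the pocket, standing slightly above the block. The pointer is mid-gap and still gripped, so I'm handing in.

```bash
python3 -c "
from h import *
print(robot.close_job()); print(robot.get_obs()['time'])"
```

```text
the job is handed in; nothing more can be done
None
the job is handed in; nothing more can be done
```

The lid is seated in the pocket and released, and the job was handed in at about 25 s with the pump handle still gripped at the mark. No verdict was reported, so the results below are my own last checks.

- **Lid:** I took it by the knob along its tilted axis, stood it upright and lowered it until the wrist felt the floor at about 8 N, then let go. Wrist and scene pictures show it flat, concentric in the pocket and standing slightly above the block. My height estimate from the grasp put the rim 2–4 mm below the pocket floor at contact. I put that down to calibration and grasp-height error, because the pictures and the contact force both fit a seated lid.
- **Handle:** I gripped the plate, pulled it about 28.7 mm and corrected the last 1.1 mm from a picture. In the last zoomed picture the pointer was at pixel column 359, and the middle between the fins was at 358, which is about 0.1 mm off. I held it over 1 s with the fingers shut on the plate at 14 mm opening. The wrist force was about 8–9 N, which matches the spring.
- **Mark and bystanders:** Neither the mark nor the tin, cup and jar were touched as far as I saw. I did not measure their positions again at the end.

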